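# Finish the carton layer and hold the gauge shutter half open

### The job

Finish the interlocking layer on the small wooden pallet for its optical check: first lay one of the two loose cartons beside the one already there, then the other crosswise along their ends, each lying flat in its marked outline. Then slide the sprung shutter of the aluminium gauge behind the pallet to half its travel by its upright tab and finish while still holding it there; do not slide it to its far end, and leave the other things on the bench alone.

Things in the scene. Friction and masses are not known exactly. Their poses are not given: they have to be found in the camera images.
- carton_a: white fuse carton, 45 x 62 x 28 mm (x, y, z), about 60 g, rigid; origin at the centre of its underside, its y axis along the long side. It starts loose on the bench, left or right of the pallet. carton_a and carton_b are alike: either may go in either free place.
- carton_b: white fuse carton, 45 x 62 x 28 mm (x, y, z), about 60 g, rigid; origin at the centre of its underside, its y axis along the long side. It starts loose on the bench, on the other side of the pallet from carton_a.
- carton_laid: white fuse carton, 45 x 62 x 28 mm (x, y, z), about 60 g, rigid; origin at the centre of its underside, its y axis along the long side. It already stands in the outline slot_first on the pallet and stays there.
- slab: small wooden pallet slab, 130 x 115 x 20 mm (x, y, z), fixed to the bench; origin at the centre of its underside. Thin flat dark lines on its top mark three carton outlines, 3 to 5 mm between laid cartons: two side by side, long sides along x, and one across their +x ends, long side along y. Cartons held by their short ends (62 mm apart) keep the fingers clear of neighbours if the crosswise one comes last.
- slot_first (a point): centre, on the slab's top, of the outline that is already filled (slab frame -24, -24.5, 20 mm); axes as the slab's; carton long side along x
- slot_beside (a point): centre, on the slab's top, of the free outline beside it (slab frame -24, +24.5, 20 mm); axes as the slab's; carton long side along x
- slot_across (a point): centre, on the slab's top, of the free crosswise outline (slab frame +33, 0, 20 mm); axes as the slab's; carton long side along y
- gauge: aluminium optical gauge housing, 150 x 70 x 65 mm (x, y, z), fixed to the bench behind the pallet, its window (+y face) towards the robot; origin at the centre of its underside. The shutter blade closes the window. In its flat top (z = 65 mm) a slot runs along x with ticks on both sides: short ones at the ends of travel (x = +35 closed, -25 fully open), a longer, bolder one at half (x = +5).
- shutter (a joint): travel of the shutter in m: 0 closed (where its spring holds it), 0.060 at the far stop, half is 0.030; it grows as the tab moves along the gauge's -x. The spring pushes back with about 2 N when closed, rising 0.2 N per mm to 8 N at half and 14 N at the end; let go, it springs shut.
- shutter_tab (a point): middle of the shutter's upright grey tab standing up from the slot: 12 mm along the gauge's x, 22 mm along y, 34 mm high, from 67 to 101 mm above the bench; this point is 84 mm above the bench and moves with it. A thin pointer at its foot shows its place on the ticks. Pinch it from above along the gauge's x, or push on its +x face.
- half_mark (a point): fixed point of the gauge where the middle of the tab (point shutter_tab) lies at exactly half travel; axes as the gauge's
- solder_spool: bystander: spool of solder, 58 mm across, 52 mm high, at the right; origin under its centre
- screw_tin: bystander: round lidded tin, 62 mm across, 28 mm high, left of the gauge; origin under its centre
- terminal_plug: bystander: green screw terminal plug, 11 x 30 x 13 mm, at the left in front of the instruments; origin under its centre
- battery: bystander: AA cell, 14 x 50 x 14 mm, lying at the front left; origin under its centre

How it is judged:
By the outcome, as a careful person would: the job done as asked, in the order asked, and still so for the second after the job is handed in, while the arm keeps its last pose, push and grip.
It also fails if it takes over 72 s, if anything falls off the work surface, if the arm or the gripper's body presses on something with over 40 N, if the wrist force passes 120 N, or if a joint passes its speed limit or range.

### The arm

A 6-joint arm with a two-finger parallel gripper is mounted at the origin on a cart in front of the work surface, level with it; the furniture and walls round the work are solid. World frame = base frame: x ahead of the robot, y to its left, z up, the work surface at z = 0. Lengths are in mm, angles in rad, forces in N, time in s.
With the tool pointing down it reaches from about 325 to 775 mm from the base axis. Payload 5.5 kg.
Tool frame: the origin (TCP) lies midway between the tips of the shut fingers; the grasp point (between the pads) lies 19 mm behind it (arm.grip_point_offset is the z of the grasp point in the tool frame, in mm); z points along the fingers, y is the line along which they close (so a half turn about z gives the same grasp; the last joint's range is limited). The gripper opens to 88 mm and grips with 3 to 60 N. Pads are 20 mm wide; open, the fingers measure 115 mm over their backs; the gripper's body (75 mm by 178 mm) begins 61 mm behind the grasp point.
Start: joints at [1.235, 0.091, 1.231, -0, 1.82, -0.057], TCP at [165.125, 576.845, 199.331] pointing down, gripper open.
Joint ranges: [-2.87, 2.87], [-0.86, 2.18], [0.17, 2.46], [-1.51, 4.65], [0.06, 2.69], [-2.65, 2.65]. Speed limits (rad/s): [2.57, 2.57, 3.01, 3.14, 3.14, 3.14].

### API

Orientations are given as a unit quaternion [x, y, z, w].
In Python, from rig import arm, vision, job, nets gives the robot as it stands.
- The arm moves only by the tool jog_arm, never from a script. Its argument "moves" is a list of rows, each an object of numbers: "tx", "ty", "tz": the shift along the world's x, y, z in mm; "roll": the turn about the world's z in degrees; "gripper": the closure, from 0 (fully open) to 1 (shut). A call has exactly 10 rows; each row is the pose to reach, as a shift and turn from the pose commanded when the call began; what a row does not reach only later rows make up. A row lasts 1/12 s, in which the tool goes at most 41.7 mm and 7.16 degrees, less where a joint would pass 70% of its speed; a pose out of reach is approached as far as the arm can. A call with a gripper value outside its range is refused whole. The fingers move at their own pace and stop on an object; "force" is the grip in N (left out, the last holds). Time passes only in rows, so rows that repeat a pose let the fingers close, or fill a call up. It gives the time, the measured TCP pose, the force, the opening and the grip force at its end, in the units of the state.
- arm.sense(): the state, without advancing time (a new reading comes with each control period).
- vision.camera(name): name is "scene" or "side" or "wrist"; returns a dict with "pixels" (384x512x3 uint8, red, green, blue), "z_map" (384x512 float32, mm along the optical axis (not along the pixel's ray), 0 where there is no reading), "fx", "fy", "cx", "cy" (pixels), "cam_to_world" (4x4, takes a point from camera to world coordinates). Camera axes: x right, y down, z forward; pixel columns grow to the right and rows downward; lengths in mm; the calibration is good to about 2 mm. A picture is of the moment at which its call begins.
- job.sign_off(): hands the job in; it is judged then, once.
Trained networks look in the newest picture that a camera, given by its name, has taken for a name from the list of things; names that differ only in an ending like _2 or _b are one class to them, and where a whole thing is asked for, a point or a joint stands for the part that bears it (a point fixed in the world has none). Each returns a list of dicts, best first, with "confidence" (0 to 1); they miss things now and then, are a little off and sometimes report something else, mostly with a low value. They report only what shows in the picture. A call takes as long as a camera call.
- nets.cut_out(target, camera): "mask" (384x512 bool, what is visible of it) and "centre" ([column, row] in pixels, amid what is visible of it).
The state is a dict: "time_s": time; "joint_positions": joint angles; "joint_vel": joint speeds; "joint_torque": joint torques, N m; "ee_pos": TCP position; "tcp_rot": TCP orientation; "wrist_force": force on the tool from outside, world axes, zero at the start; "ft_torque": the same for the moment, N m; "finger_gap": opening from 0.0 (shut) to 1.0 (fully open); "finger_force": force on a finger pad.
Only numpy, scipy, OpenCV 4.12 (cv2) and the standard library are available. Lean on these libraries where they do the work, as an engineer would, in place of code of your own. Each camera call takes 0.05 s, during which the arm holds its last target. There are 200 camera calls.

## Working session

There is one attempt and no reset: what is moved stays moved. The work goes in short steps, Python scripts to look and compute and a tool call to move; the robot and the scene stay as the last step left them, time stands still between calls to the robot, and variables do not carry over. Pictures are saved under pics/ and viewed, at most 10 in all, crops included, and the job is handed in when it is done.

Besides the shell and the picture viewer there is one more tool, called by a JSON object that holds its "fn" and its "kwargs". jog_arm: Moves the arm, as the interface text tells. Its arguments: {"type":"object","properties":{"moves":{"type":"array"},"force":{"type":"number"}},"required":["moves"]}

```bash
mkdir -p pics; cat > h.py <<'E'
import numpy as np, cv2
from rig import arm, vision, job, nets
def cloud(im):
    z=im["z_map"]; r,c=np.indices(z.shape)
    p=np.stack([(c-im["cx"])/im["fx"]*z,(r-im["cy"])/im["fy"]*z,z,np.ones_like(z)],-1)
    w=(p@np.array(im["cam_to_world"]).T)[...,:3]; w[z==0]=np.nan
    return w
def rect(P):
    (c,s,a)=cv2.minAreaRect(P[:,:2].astype(np.float32))
    if s[0]<s[1]: s=s[::-1]; a+=90
    return np.round(c,1),np.round(s,1),round((a+90)%180-90,1)  # long-side angle deg
def top(P,band=5):
    z=np.nanpercentile(P[:,2],95); return P[abs(P[:,2]-z)<band],z
E
python3 - <<'E'
from h import *
print(arm.sense())
ims=[]
for cam in ("scene","side"):
    im=vision.camera(cam); w=cloud(im); cv2.imwrite(f"pics/{cam}0.png",im["pixels"][...,::-1])
    print(cam,np.round(im["cam_to_world"],2).tolist())
    for n in ("carton_a","slab","gauge","shutter_tab","solder_spool","screw_tin","terminal_plug","battery"):
        for d in nets.cut_out(n,cam)[:4]:
            if d["confidence"]<.3: continue
            P=w[cv2.erode(d["mask"].astype(np.uint8),np.ones((3,3)))>0]; P=P[~np.isnan(P[:,0])]
            if len(P)<8: print(n,'few',d["centre"]);continue
            T,z=top(P); print(n,round(d["confidence"],2),np.round(d["centre"]),len(P),"top z",round(z,1),*rect(T))
E
```

```text
{'time_s': 0.0, 'joint_positions': array([ 1.23529851e+00,  9.18679052e-02,  1.23188263e+00, -2.85286203e-05,
        1.81982543e+00, -5.66366283e-02]), 'joint_vel': array([-0.00090593,  0.00065674, -0.00039731,  0.00012021, -0.00197569,
       -0.0024178 ]), 'joint_torque': array([ 1.47953469e-04, -4.46446717e+01, -4.06446612e+01,  6.98188506e-02,
        2.93950026e-02, -1.59751762e-04]), 'ee_pos': array([165.01503617, 576.49431686, 198.20337182]), 'tcp_rot': array([ 1.38982659e-01,  9.90294318e-01, -9.75346818e-04, -1.79624432e-04]), 'wrist_force': array([-0.11084421,  0.02065492,  0.83212453]), 'ft_torque': array([0.06128615, 0.06481572, 0.00167476]), 'finger_force': 0.0, 'finger_gap': 1.0002711157967585}
scene [[0.6, -0.54, 0.59, -268.83], [-0.8, -0.4, 0.45, -726.17], [-0.01, -0.74, -0.67, 1014.24], [0.0, 0.0, 0.0, 1.0]]
carton_a 0.98 [325. 262.] 399 top z 32.4 [ 497.9 -367.5] [60.3 41.6] 1.7
carton_a 0.71 [199. 201.] 270 top z 32.2 [478.4  56.1] [57.7 39.9] -9.8
slab 0.95 [272. 227.] 834 top z 24.5 [ 527.2 -185.7] [128.9 109.7] 10.2
gauge 0.86 [313. 202.] 1658 top z 70.9 [ 656.
[... 480 characters left out ...]
7.5 [ 498.6 -359.8] [53.5 46.1] 2.0
slab 0.87 [261. 192.] 952 top z 19.6 [ 525.7 -173.8] [126.  108.3] 9.0
gauge 0.76 [222. 169.] 1484 top z 79.4 [ 660.2 -187.6] [21.3 10.7] 19.9
shutter_tab 0.67 [219. 162.] 80 top z 98.1 [ 662.1 -188.6] [16.8  5.5] -9.8
shutter_tab 0.6 [277. 256.] 608 top z 27.8 [478.7  65.7] [60.2 44.6] -10.8
solder_spool 0.79 [235. 141.] 130 top z 51.3 [ 636.4 -358.2] [49.  44.1] -76.3
terminal_plug 0.54 [225. 272.] 30 top z 12.0 [588.8 115.8] [23.3  4.5] -60.7
battery 0.7 [284. 301.] 137 top z 13.6 [467.4 182.3] [44.7  8.8] -29.5
battery 0.69 [274. 180.] 342 top z 47.5 [ 507. -203.] [59.  41.5] 9.0
battery 0.3 [262. 192.] 975 top z 19.6 [ 526.9 -176.3] [122.8 115.7] 11.1
```

```bash
python3 - <<'E'
import cv2
a=cv2.imread('pics/scene0.png')[130:330,120:420];b=cv2.imread('pics/side0.png')[90:340,130:380]
a=cv2.resize(a,(800,533))[:, :];cv2.imwrite('pics/c1.png',a)
cv2.imwrite('pics/c2.png',cv2.resize(b,(600,600)))
E
```

```text
(no output)
```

View pics/c1.png

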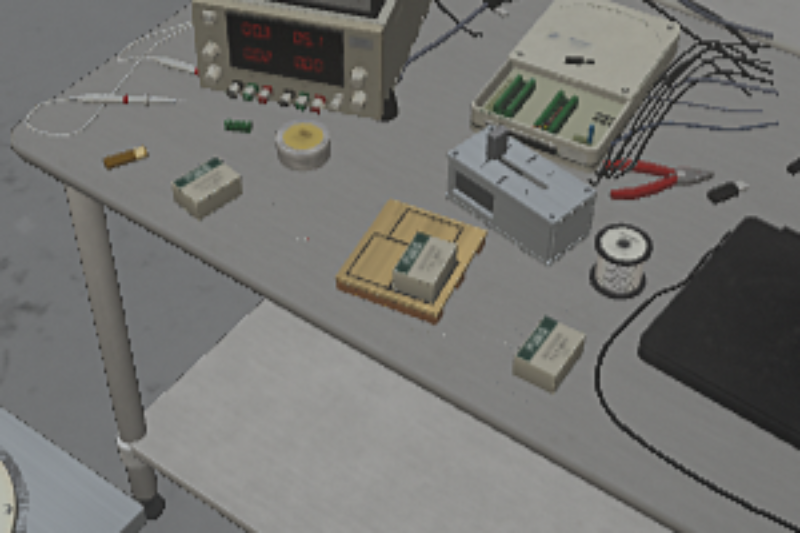

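View pics/c2.png

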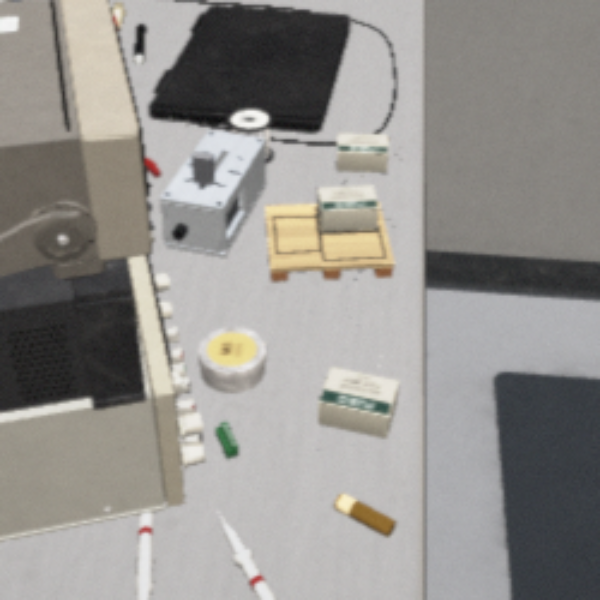

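The pictures show the pallet with one carton at its near right. The free outlines are beside it on the left and crosswise at the far end. The loose cartons are at left, (208,187) in the scene crop, and right, (548,353). The gauge is behind the pallet with its tab at the left end of the slot. I'll move over the left carton.

{"fn": "jog_arm", "kwargs": {"moves": [{"tx": 21,"ty": -34,"roll": -6},{"tx": 42,"ty": -69,"roll": -12},{"tx": 63,"ty": -103,"roll": -18},{"tx": 84,"ty": -138,"roll": -24},{"tx": 105,"ty": -172,"roll": -30},{"tx": 126,"ty": -206,"roll": -36},{"tx": 147,"ty": -241,"roll": -42},{"tx": 168,"ty": -275,"roll": -48},{"tx": 189,"ty": -310,"roll": -54},{"tx": 210,"ty": -344,"roll": -60}], "force": 15}}

```text
validation failed for argument at $.mo...
```

{"fn": "jog_arm", "kwargs": {"moves": [{"tx": 20,"ty": -33,"roll": -5},{"tx": 40,"ty": -66,"roll": -10},{"tx": 60,"ty": -99,"roll": -15},{"tx": 80,"ty": -132,"roll": -20},{"tx": 103,"ty": -169,"tz": -10,"roll": -24},{"tx": 103,"ty": -169,"tz": -20,"roll": -24},{"tx": 103,"ty": -169,"tz": -20,"roll": -24},{"tx": 103,"ty": -169,"tz": -20,"roll": -24},{"tx": 103,"ty": -169,"tz": -20,"roll": -24},{"tx": 103,"ty": -169,"tz": -20,"roll": -24}]}}

```text
validation failed for argument at $.mo...
```

```bash
cat >> h.py <<'E'
def tooly(s=None):
    from scipy.spatial.transform import Rotation as R
    s=s or arm.sense(); y=R.from_quat(s["tcp_rot"]).as_matrix()[:,1]
    return (np.degrees(np.arctan2(y[1],y[0]))+90)%180-90
def look(names,cam="wrist",save=None,band=4,minc=.3):
    s=arm.sense(); print("tcp",np.round(s["ee_pos"],1),"tooly",round(tooly(s),1),"t",round(s["time_s"],1))
    im=vision.camera(cam); w=cloud(im)
    if save: cv2.imwrite(save,im["pixels"][...,::-1])
    for n in names:
        for d in nets.cut_out(n,cam)[:4]:
            if d["confidence"]<minc: continue
            P=w[cv2.erode(d["mask"].astype(np.uint8),np.ones((3,3)))>0]; P=P[~np.isnan(P[:,0])]
            if len(P)<8: continue
            T,z=top(P,band); print(n,round(d["confidence"],2),np.round(d["centre"]),len(P),"top z",round(z,1),*rect(T))
    return im,w
E
python3 - <<'E'
from h import *
im,w=look(["carton_a"],save="pics/w1.png"); print(np.round(im["cam_to_world"],2).tolist())
E
```

```text
tcp [165.1 576.8 199.4] tooly 74.0 t 0.9
[[0.28, 0.92, 0.28, 85.66], [0.96, -0.26, -0.08, 599.73], [0.0, 0.3, -0.96, 384.8], [0.0, 0.0, 0.0, 1.0]]
```

View pics/w1.png

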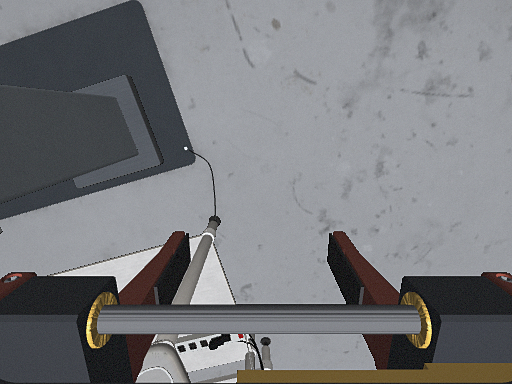

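The moves were refused, so the wrist picture only shows the floor from the start pose. Every row probably needs all its fields.

{"fn": "jog_arm", "kwargs": {"moves": [{"tx": 21,"ty": -34,"tz": 0,"roll": -6,"gripper": 0},{"tx": 42,"ty": -69,"tz": 0,"roll": -12,"gripper": 0},{"tx": 63,"ty": -103,"tz": 0,"roll": -18,"gripper": 0},{"tx": 84,"ty": -138,"tz": 0,"roll": -24,"gripper": 0},{"tx": 105,"ty": -172,"tz": 0,"roll": -30,"gripper": 0},{"tx": 126,"ty": -206,"tz": 0,"roll": -36,"gripper": 0},{"tx": 147,"ty": -241,"tz": 0,"roll": -42,"gripper": 0},{"tx": 168,"ty": -275,"tz": 0,"roll": -48,"gripper": 0},{"tx": 189,"ty": -310,"tz": 0,"roll": -54,"gripper": 0},{"tx": 210,"ty": -344,"tz": 0,"roll": -60,"gripper": 0}], "force": 15}}

```text
time_s: 1.83
ee_pos: [375.7, 231.0, 199.6]
tcp_rot: [0.617, 0.787, 0.0, 0.0]
wrist_force: [0.7, -0.1, -0.3]
finger_gap: 1.002
finger_force: 0.0
```

{"fn": "jog_arm", "kwargs": {"moves": [{"tx": 20,"ty": -33,"tz": 0,"roll": -5,"gripper": 0},{"tx": 40,"ty": -66,"tz": 0,"roll": -10,"gripper": 0},{"tx": 60,"ty": -99,"tz": -10,"roll": -15,"gripper": 0},{"tx": 80,"ty": -132,"tz": -20,"roll": -20,"gripper": 0},{"tx": 103,"ty": -168,"tz": -30,"roll": -24,"gripper": 0},{"tx": 103,"ty": -168,"tz": -30,"roll": -24,"gripper": 0},{"tx": 103,"ty": -168,"tz": -30,"roll": -24,"gripper": 0},{"tx": 103,"ty": -168,"tz": -30,"roll": -24,"gripper": 0},{"tx": 103,"ty": -168,"tz": -30,"roll": -24,"gripper": 0},{"tx": 103,"ty": -168,"tz": -30,"roll": -24,"gripper": 0}]}}

```text
time_s: 2.67
ee_pos: [477.9, 66.3, 170.2]
tcp_rot: [0.765, 0.644, 0.001, 0.0]
wrist_force: [-0.1, 0.8, 0.8]
finger_gap: 0.997
finger_force: 0.0
```

```bash
python3 - <<'E'
from h import *
im,w=look(["carton_a"],save="pics/w2.png"); print(np.round(im["cam_to_world"],2).tolist())
E
```

```text
tcp [477.9  66.3 170.2] tooly -9.8 t 2.7
carton_a 0.66 [264. 184.] 1901 top z 29.5 [480.2  62.4] [59.5 43.6] -10.1
[[0.99, -0.16, -0.05, 490.83], [-0.17, -0.94, -0.29, 147.18], [0.0, 0.3, -0.96, 355.71], [0.0, 0.0, 0.0, 1.0]]
```

View pics/w2.png

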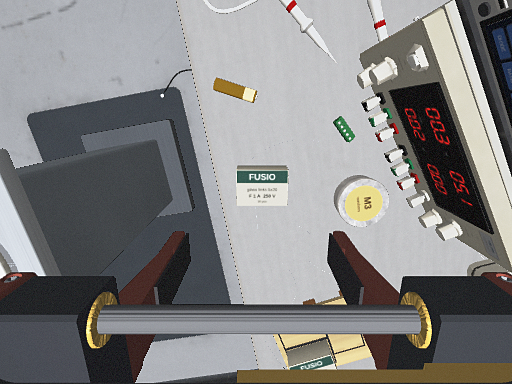

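The wrist view shows the carton at (262,185), square to the fingers. The measured centre is (480, 62.5) and the top height fits 28 mm. I'll descend and grip.

{"fn": "jog_arm", "kwargs": {"moves": [{"tx": 2,"ty": -3,"tz": -35,"roll": 0,"gripper": 0},{"tx": 2,"ty": -3.5,"tz": -70,"roll": 0,"gripper": 0},{"tx": 2,"ty": -3.5,"tz": -100,"roll": 0,"gripper": 0},{"tx": 2,"ty": -3.5,"tz": -125,"roll": 0,"gripper": 0},{"tx": 2,"ty": -3.5,"tz": -145,"roll": 0,"gripper": 0},{"tx": 2,"ty": -3.5,"tz": -158,"roll": 0,"gripper": 0},{"tx": 2,"ty": -3.5,"tz": -165,"roll": 0,"gripper": 0},{"tx": 2,"ty": -3.5,"tz": -165,"roll": 0,"gripper": 0},{"tx": 2,"ty": -3.5,"tz": -165,"roll": 0,"gripper": 0.5},{"tx": 2,"ty": -3.5,"tz": -165,"roll": 0,"gripper": 0.5}], "force": 15}}

```text
time_s: 3.6
ee_pos: [481.2, 61.5, 6.1]
tcp_rot: [0.766, 0.643, 0.001, 0.001]
wrist_force: [-0.8, 0.1, -0.4]
finger_gap: 0.888
finger_force: 0.0
```

{"fn": "jog_arm", "kwargs": {"moves": [{"tx": 0,"ty": 0,"tz": 0,"roll": 0,"gripper": 0.5},{"tx": 0,"ty": 0,"tz": 0,"roll": 0,"gripper": 0.5},{"tx": 0,"ty": 0,"tz": 0,"roll": 0,"gripper": 0.5},{"tx": 0,"ty": 0,"tz": 0,"roll": 0,"gripper": 0.5},{"tx": 0,"ty": 0,"tz": 5,"roll": 0,"gripper": 0.5},{"tx": 0,"ty": 0,"tz": 15,"roll": 0,"gripper": 0.5},{"tx": 0,"ty": 0,"tz": 35,"roll": 0,"gripper": 0.5},{"tx": 0,"ty": 0,"tz": 65,"roll": 0,"gripper": 0.5},{"tx": 0,"ty": 0,"tz": 100,"roll": 0,"gripper": 0.5},{"tx": 0,"ty": 0,"tz": 130,"roll": 0,"gripper": 0.5}]}}

```text
time_s: 4.43
ee_pos: [480.1, 61.3, 137.2]
tcp_rot: [0.766, 0.643, 0.001, 0.0]
wrist_force: [0.4, -0.1, 0.3]
finger_gap: 0.496
finger_force: 0.0
```

```bash
python3 - <<'E'
from h import *
im,w=look(["carton_a"],save="pics/w3.png"); 
look(["carton_a"],cam="side"); 
E
```

```text
tcp [480.1  61.3 137.2] tooly -10.0 t 4.4
carton_a 0.62 [260. 188.] 2289 top z 29.5 [480.3  62.4] [59.5 43.2] -10.1
tcp [483.   61.5 141.9] tooly -10.0 t 4.5
carton_a 0.6 [284. 162.] 18 top z 7.3 [ 497.8 -337.6] [32.6  3.2] -3.9
```

View pics/w3.png

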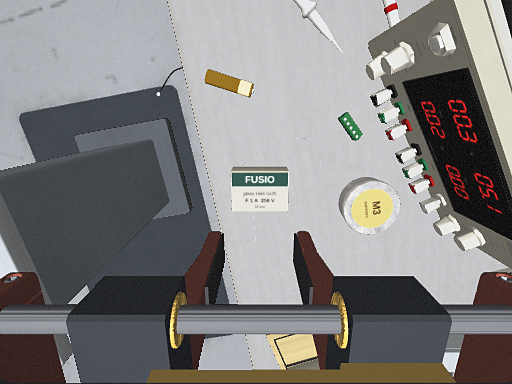

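The carton at (260,188) has not moved. The fingers were still closing when I lifted, so I'll reopen, descend and close for longer.

{"fn": "jog_arm", "kwargs": {"moves": [{"tx": 0,"ty": 1,"tz": 0,"roll": 0,"gripper": 0},{"tx": 0,"ty": 1,"tz": 0,"roll": 0,"gripper": 0},{"tx": 0,"ty": 1,"tz": 0,"roll": 0,"gripper": 0},{"tx": 0,"ty": 1,"tz": -20,"roll": 0,"gripper": 0},{"tx": 0,"ty": 1,"tz": -50,"roll": 0,"gripper": 0},{"tx": 0,"ty": 1,"tz": -80,"roll": 0,"gripper": 0},{"tx": 0,"ty": 1,"tz": -80,"roll": 0,"gripper": 0},{"tx": 0,"ty": 1,"tz": -80,"roll": 0,"gripper": 0},{"tx": 0,"ty": 1,"tz": -80,"roll": 0,"gripper": 0},{"tx": 0,"ty": 1,"tz": -80,"roll": 0,"gripper": 0}], "force": 15}}

```text
time_s: 5.47
ee_pos: [481.3, 62.4, 56.6]
tcp_rot: [0.766, 0.643, 0.001, 0.001]
wrist_force: [1.0, 0.2, 0.1]
finger_gap: 1.0
finger_force: 0.0
```

{"fn": "jog_arm", "kwargs": {"moves": [{"tx": 0,"ty": 0,"tz": -20,"roll": 0,"gripper": 0},{"tx": 0,"ty": 0,"tz": -40,"roll": 0,"gripper": 0},{"tx": 0,"ty": 0,"tz": -50,"roll": 0,"gripper": 0},{"tx": 0,"ty": 0,"tz": -50,"roll": 0,"gripper": 0},{"tx": 0,"ty": 0,"tz": -50,"roll": 0,"gripper": 1},{"tx": 0,"ty": 0,"tz": -50,"roll": 0,"gripper": 1},{"tx": 0,"ty": 0,"tz": -50,"roll": 0,"gripper": 1},{"tx": 0,"ty": 0,"tz": -50,"roll": 0,"gripper": 1},{"tx": 0,"ty": 0,"tz": -50,"roll": 0,"gripper": 1},{"tx": 0,"ty": 0,"tz": -50,"roll": 0,"gripper": 1}], "force": 15}}

```text
time_s: 6.3
ee_pos: [480.4, 62.4, 5.1]
tcp_rot: [0.766, 0.643, 0.0, 0.0]
wrist_force: [-0.4, 0.7, 2.4]
finger_gap: 0.586
finger_force: 1.2
```

{"fn": "jog_arm", "kwargs": {"moves": [{"tx": 0,"ty": 0,"tz": 0,"roll": 0,"gripper": 1},{"tx": 0,"ty": 0,"tz": 0,"roll": 0,"gripper": 1},{"tx": 0,"ty": 0,"tz": 0,"roll": 0,"gripper": 1},{"tx": 0,"ty": 0,"tz": 0,"roll": 0,"gripper": 1},{"tx": 0,"ty": 0,"tz": 0,"roll": 0,"gripper": 1},{"tx": 0,"ty": 0,"tz": 0,"roll": 0,"gripper": 1},{"tx": 0,"ty": 0,"tz": 0,"roll": 0,"gripper": 1},{"tx": 0,"ty": 0,"tz": 0,"roll": 0,"gripper": 1},{"tx": 0,"ty": 0,"tz": 0,"roll": 0,"gripper": 1},{"tx": 0,"ty": 0,"tz": 0,"roll": 0,"gripper": 1}]}}

```text
time_s: 7.13
ee_pos: [480.8, 62.4, 5.0]
tcp_rot: [0.766, 0.643, 0.001, 0.001]
wrist_force: [0.3, -0.5, 5.8]
finger_gap: 0.003
finger_force: 2.6
```

```bash
python3 - <<'E'
from h import *
look(["carton_a"],save="pics/w4.png"); 
E
```

```text
tcp [480.8  62.4   5. ] tooly -10.0 t 7.1
carton_a 0.83 [261. 230.] 4769 top z 29.3 [480.7  63.4] [60.7 41.7] -10.1
carton_a 0.64 [412. 138.] 920 top z 13.5 [588.  110.6] [29.4  9.1] -61.2
```

View pics/w4.png

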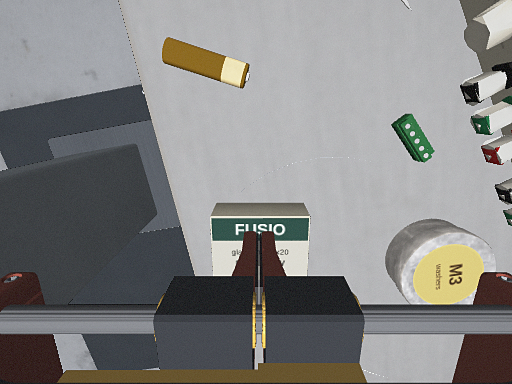

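The fingers shut on top of the carton, not around it, with tips near (260,232). I'll measure where the fingertips really are.

```bash
python3 - <<'E'
from h import *
im=vision.camera("wrist"); w=cloud(im); s=arm.sense(); print(arm.grip_point_offset, s["ee_pos"],s["finger_gap"],s["wrist_force"])
for r in (215,222,228,232,236,240,245,250,260,270): print(r,[np.round(w[r,c],0).tolist() for c in (230,246,254,266)])
im=vision.camera("side"); w2=cloud(im)
m=(abs(w2[...,0]-480)<60)&(abs(w2[...,1]-63)<60)&(w2[...,2]<130)
rr,cc=np.where(m);print(rr.min(),rr.max(),cc.min(),cc.max())
cv2.imwrite("pics/s5.png",cv2.resize(im["pixels"][200:300,220:340,::-1],(720,600),interpolation=cv2.INTER_CUBIC))
E
```

```text
-18.700000000000003 [480.76341311  62.3641854    5.03263915] 0.0054009079413199134 [-0.44281538  0.62378141  5.12169858]
215 [[466.0, 86.0, 26.0], [476.0, 85.0, 27.0], [481.0, 84.0, 26.0], [488.0, 82.0, 26.0]]
222 [[466.0, 83.0, 29.0], [475.0, 81.0, 30.0], [480.0, 80.0, 28.0], [487.0, 79.0, 29.0]]
228 [[465.0, 79.0, 29.0], [474.0, 77.0, 28.0], [479.0, 76.0, 29.0], [487.0, 75.0, 30.0]]
232 [[464.0, 76.0, 28.0], [474.0, 75.0, 30.0], [479.0, 75.0, 31.0], [486.0, 73.0, 31.0]]
236 [[464.0, 74.0, 29.0], [475.0, 76.0, 37.0], [479.0, 75.0, 37.0], [486.0, 74.0, 37.0]]
240 [[463.0, 71.0, 29.0], [475.0, 75.0, 42.0], [479.0, 74.0, 42.0], [486.0, 73.0, 42.0]]
245 [[462.0, 68.0, 29.0], [475.0, 75.0, 49.0], [479.0, 74.0, 48.0], [486.0, 73.0, 48.0]]
250 [[461.0, 63.0, 27.0], [475.0, 75.0, 55.0], [479.0, 74.0, 54.0], [486.0, 73.0, 54.0]]
260 [[460.0, 57.0, 29.0], [476.0, 75.0, 65.0], [479.0, 74.0, 65.0], [485.0, 73.0, 65.0]]
270 [[459.0, 51.0, 30.0], [nan, nan, nan], [480.0, 74.0, 74.0], [485.0, 73.0, 74.0]]
204 289 248 312
```

View pics/s5.png

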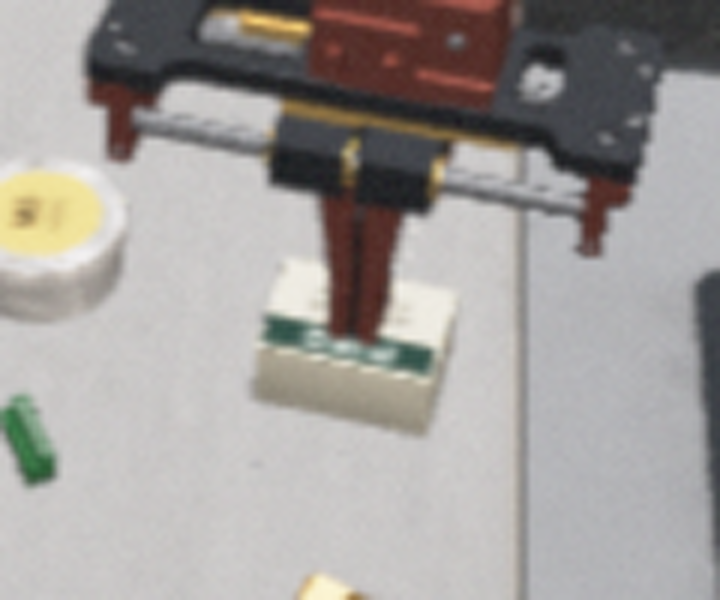

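The fingertips measure z≈29 while the reported TCP is 5, so the real tips sit about 24 mm above the reported TCP. In the side view they rest on the carton's top. I'll rise, open, then descend 24 mm deeper and check the force as I go.

{"fn": "jog_arm", "kwargs": {"moves": [{"tx": 0,"ty": 0,"tz": 20,"roll": 0,"gripper": 0},{"tx": 0,"ty": 0,"tz": 20,"roll": 0,"gripper": 0},{"tx": 0,"ty": 0,"tz": 20,"roll": 0,"gripper": 0},{"tx": 0,"ty": 0,"tz": 20,"roll": 0,"gripper": 0},{"tx": 0,"ty": 0,"tz": 20,"roll": 0,"gripper": 0},{"tx": 0,"ty": 0,"tz": 20,"roll": 0,"gripper": 0},{"tx": 0,"ty": 0,"tz": 20,"roll": 0,"gripper": 0},{"tx": 0,"ty": 0,"tz": 20,"roll": 0,"gripper": 0},{"tx": 0,"ty": 0,"tz": 20,"roll": 0,"gripper": 0},{"tx": 0,"ty": 0,"tz": 20,"roll": 0,"gripper": 0}]}}

```text
time_s: 8.17
ee_pos: [480.1, 62.3, 24.2]
tcp_rot: [0.766, 0.643, -0.0, -0.0]
wrist_force: [-0.9, 0.2, 0.3]
finger_gap: 0.723
finger_force: 0.0
```

{"fn": "jog_arm", "kwargs": {"moves": [{"tx": 0,"ty": 0,"tz": 0,"roll": 0,"gripper": 0},{"tx": 0,"ty": 0,"tz": 0,"roll": 0,"gripper": 0},{"tx": 0,"ty": 0,"tz": 0,"roll": 0,"gripper": 0},{"tx": 0,"ty": 0,"tz": 0,"roll": 0,"gripper": 0},{"tx": 0,"ty": 0,"tz": -10,"roll": 0,"gripper": 0},{"tx": 0,"ty": 0,"tz": -20,"roll": 0,"gripper": 0},{"tx": 0,"ty": 0,"tz": -27,"roll": 0,"gripper": 0},{"tx": 0,"ty": 0,"tz": -34,"roll": 0,"gripper": 0},{"tx": 0,"ty": 0,"tz": -34,"roll": 0,"gripper": 0},{"tx": 0,"ty": 0,"tz": -34,"roll": 0,"gripper": 0}]}}

```text
time_s: 9.0
ee_pos: [479.5, 62.3, -10.6]
tcp_rot: [0.766, 0.643, -0.001, -0.001]
wrist_force: [0.6, -0.5, 0.4]
finger_gap: 1.001
finger_force: 0.0
```

```bash
python3 - <<'E'
from h import *
s=arm.sense(); print(s["ee_pos"],s["wrist_force"],s["finger_gap"])
im=vision.camera("wrist"); w=cloud(im)
for r in (225,230,234,238,245,255): print(r,[np.round(w[r,c],0).tolist() for c in (170,176,182,186,332,338,344,350)])
E
```

```text
[479.5278155   62.31336951 -10.57322545] [ 0.56785286 -0.47402313  0.39921203] 1.0009369002573107
225 [[137.0, -160.0, -700.0], [424.0, 80.0, -6.0], [429.0, 81.0, -2.0], [433.0, 81.0, 0.0], [529.0, 64.0, 0.0], [532.0, 63.0, 0.0], [536.0, 63.0, 1.0], [541.0, 62.0, -1.0]]
230 [[94.0, -211.0, -793.0], [423.0, 76.0, -7.0], [428.0, 77.0, -2.0], [431.0, 77.0, -1.0], [528.0, 60.0, -1.0], [532.0, 60.0, 1.0], [536.0, 59.0, -0.0], [540.0, 58.0, -1.0]]
234 [[90.0, -227.0, -794.0], [432.0, 83.0, 18.0], [435.0, 82.0, 18.0], [436.0, 80.0, 14.0], [528.0, 57.0, 0.0], [528.0, 66.0, 18.0], [531.0, 65.0, 18.0], [540.0, 55.0, -0.0]]
238 [[429.0, 83.0, 23.0], [433.0, 82.0, 24.0], [436.0, 81.0, 22.0], [437.0, 79.0, 19.0], [524.0, 65.0, 20.0], [527.0, 66.0, 23.0], [530.0, 65.0, 24.0], [539.0, 53.0, 1.0]]
245 [[432.0, 82.0, 33.0], [435.0, 82.0, 32.0], [437.0, 80.0, 29.0], [436.0, 75.0, 19.0], [523.0, 61.0, 22.0], [525.0, 64.0, 29.0], [527.0, 66.0, 33.0], [531.0, 65.0, 33.0]]
255 [[436.0, 82.0, 44.0], [437.0, 79.0, 39.0], [436.0, 74.0, 30.0], [435.0, 70.0, 22.0], [522.0, 56.0, 24.0], [523.0, 61.0, 35.0], [525.0, 65.0, 42.0], [527.0, 66.0, 45.0]]
```

That confirms it: tips are at about 14 with TCP at -10.6, and there is no contact. I'll go 8 mm lower and grip.

{"fn": "jog_arm", "kwargs": {"moves": [{"tx": 0,"ty": 0,"tz": -4,"roll": 0,"gripper": 0},{"tx": 0,"ty": 0,"tz": -8,"roll": 0,"gripper": 0.3},{"tx": 0,"ty": 0,"tz": -8,"roll": 0,"gripper": 1},{"tx": 0,"ty": 0,"tz": -8,"roll": 0,"gripper": 1},{"tx": 0,"ty": 0,"tz": -8,"roll": 0,"gripper": 1},{"tx": 0,"ty": 0,"tz": -8,"roll": 0,"gripper": 1},{"tx": 0,"ty": 0,"tz": -8,"roll": 0,"gripper": 1},{"tx": 0,"ty": 0,"tz": -8,"roll": 0,"gripper": 1},{"tx": 0,"ty": 0,"tz": -8,"roll": 0,"gripper": 1},{"tx": 0,"ty": 0,"tz": -8,"roll": 0,"gripper": 1}], "force": 15}}

```text
time_s: 9.88
ee_pos: [480.2, 62.3, -17.5]
tcp_rot: [0.766, 0.643, 0.0, 0.0]
wrist_force: [-0.1, -0.0, 1.1]
finger_gap: 0.705
finger_force: 15.0
```

Gripped: the opening is 62 mm at 15 N. I'll lift and go past the pallet, so the wrist camera sees its top unobstructed.

{"fn": "jog_arm", "kwargs": {"moves": [{"tx": 0,"ty": 0,"tz": 20,"roll": 0,"gripper": 1},{"tx": 0,"ty": 0,"tz": 50,"roll": 0,"gripper": 1},{"tx": 0,"ty": 0,"tz": 85,"roll": 0,"gripper": 1},{"tx": 0,"ty": -10,"tz": 120,"roll": 2,"gripper": 1},{"tx": 5,"ty": -45,"tz": 140,"roll": 5,"gripper": 1},{"tx": 10,"ty": -85,"tz": 150,"roll": 9,"gripper": 1},{"tx": 15,"ty": -125,"tz": 150,"roll": 13,"gripper": 1},{"tx": 20,"ty": -165,"tz": 150,"roll": 17,"gripper": 1},{"tx": 25,"ty": -205,"tz": 150,"roll": 20,"gripper": 1},{"tx": 30,"ty": -245,"tz": 150,"roll": 20,"gripper": 1}]}}

```text
time_s: 10.72
ee_pos: [510.0, -184.6, 132.4]
tcp_rot: [0.641, 0.767, 0.0, 0.0]
wrist_force: [-0.9, -0.1, -0.3]
finger_gap: 0.709
finger_force: 15.0
```

{"fn": "jog_arm", "kwargs": {"moves": [{"tx": 3,"ty": -35,"tz": 0,"roll": 0,"gripper": 1},{"tx": 5,"ty": -60,"tz": 0,"roll": 0,"gripper": 1},{"tx": 5,"ty": -65,"tz": 0,"roll": 0,"gripper": 1},{"tx": 5,"ty": -65,"tz": 0,"roll": 0,"gripper": 1},{"tx": 5,"ty": -65,"tz": 0,"roll": 0,"gripper": 1},{"tx": 5,"ty": -65,"tz": 0,"roll": 0,"gripper": 1},{"tx": 5,"ty": -65,"tz": 0,"roll": 0,"gripper": 1},{"tx": 5,"ty": -65,"tz": 0,"roll": 0,"gripper": 1},{"tx": 5,"ty": -65,"tz": 0,"roll": 0,"gripper": 1},{"tx": 5,"ty": -65,"tz": 0,"roll": 0,"gripper": 1}]}}

```text
time_s: 11.55
ee_pos: [515.3, -247.1, 132.5]
tcp_rot: [0.642, 0.766, 0.0, 0.0]
wrist_force: [0.5, -0.5, -0.2]
finger_gap: 0.704
finger_force: 15.0
```

```bash
python3 - <<'E'
from h import *
s=arm.sense(); print(s["finger_gap"],s["finger_force"])
im,w=look(["slab","carton_a","gauge","shutter_tab"],save="pics/w6.png")
np.savez("w6.npz",w=w,p=im["pixels"])
# slab top points by height
for lo,hi in ((17,25),(44,54),(62,72)):
    m=(w[...,2]>lo)&(w[...,2]<hi)&(abs(w[...,0]-560)<160)&(w[...,1]>-330)&(w[...,1]<-60)
    n,l,st,ce=cv2.connectedComponentsWithStats(m.astype(np.uint8))
    for i in range(1,n):
        if st[i,4]>400: P=w[l==i]; print(lo,st[i].tolist(),*rect(P))
E
```

```text
0.7041726130329992 15.000001341104507
tcp [ 515.3 -247.1  132.5] tooly 10.1 t 11.6
slab 0.77 [294. 115.] 10328 top z 21.3 [ 528.1 -182.2] [128.6 112.6] 9.9
carton_a 0.64 [257. 257.] 9293 top z 179.3 [ 514.5 -247.5] [61.1 45.3] 10.1
carton_a 0.38 [201. 294.] 8 top z 29.9 [ 471.1 -380.1] [8.9 1.3] -84.4
gauge 0.9 [400. 198.] 14389 top z 67.6 [ 656.8 -229.6] [149.4  70.6] 80.2
gauge 0.39 [296. 114.] 10486 top z 21.3 [ 528.1 -182. ] [128.1 113.9] 10.2
shutter_tab 0.57 [427. 178.] 900 top z 101.7 [ 661.9 -195.3] [21.6  9.7] -8.9
17 [217, 72, 134, 115, 11247] [ 527.9 -181.8] [130.5 114.7] 10.4
17 [333, 132, 65, 114, 412] [ 625.5 -227.8] [136.6   8.8] 74.0
44 [339, 125, 69, 134, 504] [ 623.7 -224.4] [143.8   3.3] 80.0
44 [226, 137, 66, 48, 3001] [ 508.4 -211. ] [61.9 45.4] 10.9
62 [343, 122, 143, 154, 9986] [ 657.2 -230.1] [150.2  71.8] 80.1
```

View pics/w6.png

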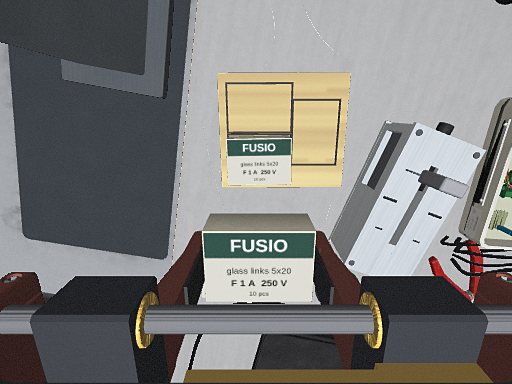

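The wrist view shows the pallet at (284,130) with both free outlines clear, and the held carton is square to it. The pallet centre is (528, -182) at 10.2°, and the laid carton agrees within 1 mm. I'll place this one in slot_beside at (500, -162).

{"fn": "jog_arm", "kwargs": {"moves": [{"tx": -5,"ty": 30,"tz": 0,"roll": 0,"gripper": 1},{"tx": -10,"ty": 60,"tz": -10,"roll": 0,"gripper": 1},{"tx": -14.4,"ty": 85.4,"tz": -30,"roll": 0,"gripper": 1},{"tx": -14.4,"ty": 85.4,"tz": -60,"roll": 0,"gripper": 1},{"tx": -14.4,"ty": 85.4,"tz": -80,"roll": 0,"gripper": 1},{"tx": -14.4,"ty": 85.4,"tz": -95,"roll": 0,"gripper": 1},{"tx": -14.4,"ty": 85.4,"tz": -108,"roll": 0,"gripper": 1},{"tx": -14.4,"ty": 85.4,"tz": -118,"roll": 0,"gripper": 1},{"tx": -14.4,"ty": 85.4,"tz": -125,"roll": 0,"gripper": 1},{"tx": -14.4,"ty": 85.4,"tz": -129,"roll": 0,"gripper": 1}]}}

```text
time_s: 12.63
ee_pos: [500.6, -162.4, 2.6]
tcp_rot: [0.643, 0.766, -0.0, -0.0]
wrist_force: [-0.4, -0.1, -0.3]
finger_gap: 0.704
finger_force: 15.0
```

{"fn": "jog_arm", "kwargs": {"moves": [{"tx": 0,"ty": 0,"tz": -0.5,"roll": 0,"gripper": 1},{"tx": 0,"ty": 0,"tz": -0.5,"roll": 0,"gripper": 1},{"tx": 0,"ty": 0,"tz": -0.5,"roll": 0,"gripper": 1},{"tx": 0,"ty": 0,"tz": -0.5,"roll": 0,"gripper": 0.1},{"tx": 0,"ty": 0,"tz": -0.5,"roll": 0,"gripper": 0.1},{"tx": 0,"ty": 0,"tz": -0.5,"roll": 0,"gripper": 0.1},{"tx": 0,"ty": 0,"tz": -0.5,"roll": 0,"gripper": 0.1},{"tx": 0,"ty": 0,"tz": -0.5,"roll": 0,"gripper": 0.1},{"tx": 0,"ty": 0,"tz": -0.5,"roll": 0,"gripper": 0.1},{"tx": 0,"ty": 0,"tz": -0.5,"roll": 0,"gripper": 0.1}]}}

```text
time_s: 13.47
ee_pos: [500.7, -162.3, 2.9]
tcp_rot: [0.643, 0.766, 0.0, 0.0]
wrist_force: [0.6, -0.7, -0.0]
finger_gap: 0.899
finger_force: 0.0
```

{"fn": "jog_arm", "kwargs": {"moves": [{"tx": 0,"ty": 0,"tz": 15,"roll": 0,"gripper": 0},{"tx": 0,"ty": 0,"tz": 45,"roll": 0,"gripper": 0},{"tx": 0,"ty": 0,"tz": 80,"roll": 0,"gripper": 0},{"tx": 0,"ty": -10,"tz": 115,"roll": 0,"gripper": 0},{"tx": 0,"ty": -45,"tz": 125,"roll": -4,"gripper": 0},{"tx": 0,"ty": -80,"tz": 125,"roll": -8,"gripper": 0},{"tx": -1,"ty": -120,"tz": 125,"roll": -8,"gripper": 0},{"tx": -2,"ty": -160,"tz": 125,"roll": -8,"gripper": 0},{"tx": -2,"ty": -190,"tz": 125,"roll": -8,"gripper": 0},{"tx": -2,"ty": -200,"tz": 125,"roll": -8,"gripper": 0}]}}

```text
time_s: 14.3
ee_pos: [497.6, -366.2, 127.0]
tcp_rot: [0.696, 0.718, -0.001, -0.0]
wrist_force: [0.6, 0.4, -0.6]
finger_gap: 1.003
finger_force: 0.0
```

```bash
python3 - <<'E'
from h import *
im,w=look(["carton_a"],save="pics/w7.png")
for lo,hi in ((25,34),(17,25),(44,54)):
    m=(w[...,2]>lo)&(w[...,2]<hi)&(abs(w[...,0]-520)<90)&(w[...,1]>-420)&(w[...,1]<-60)
    n,l,st,ce=cv2.connectedComponentsWithStats(m.astype(np.uint8))
    for i in range(1,n):
        if st[i,4]>400: P=w[l==i]; print(lo,st[i].tolist(),*rect(P))
E
```

```text
tcp [ 497.6 -366.2  127. ] tooly 1.8 t 14.3
carton_a 0.36 [446.  68.] 15646 top z 66.2 [ 653.4 -250.2] [109.2  70.4] 80.2
25 [231, 170, 60, 43, 2479] [ 499.  -364.1] [62.2 45.7] 2.2
17 [228, 0, 148, 75, 4980] [ 532.8 -208.8] [130.1  61.2] 9.9
44 [238, 0, 82, 57, 3847] [ 509. -213.] [62.1 41.4] 10.8
```

View pics/w7.png

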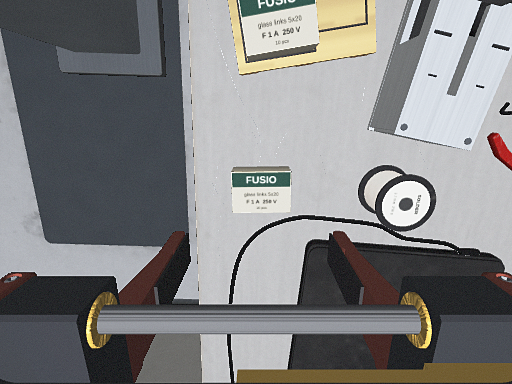

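The second carton is at (261,190), measured (499, -364) at 2.2°. The cable and spool are clear of the fingers. I'll descend and grip.

{"fn": "jog_arm", "kwargs": {"moves": [{"tx": 0.3,"ty": -1.8,"tz": -35,"roll": 0,"gripper": 0},{"tx": 0.3,"ty": -1.8,"tz": -70,"roll": 0,"gripper": 0},{"tx": 0.3,"ty": -1.8,"tz": -95,"roll": 0,"gripper": 0},{"tx": 0.3,"ty": -1.8,"tz": -115,"roll": 0,"gripper": 0},{"tx": 0.3,"ty": -1.8,"tz": -130,"roll": 0,"gripper": 0},{"tx": 0.3,"ty": -1.8,"tz": -140,"roll": 0,"gripper": 0},{"tx": 0.3,"ty": -1.8,"tz": -145.5,"roll": 0,"gripper": 0},{"tx": 0.3,"ty": -1.8,"tz": -145.5,"roll": 0,"gripper": 0},{"tx": 0.3,"ty": -1.8,"tz": -145.5,"roll": 0,"gripper": 1},{"tx": 0.3,"ty": -1.8,"tz": -145.5,"roll": 0,"gripper": 1}], "force": 15}}

```text
time_s: 15.23
ee_pos: [499.9, -364.4, -16.0]
tcp_rot: [0.694, 0.72, 0.0, 0.001]
wrist_force: [-0.6, -0.0, 0.2]
finger_gap: 0.887
finger_force: 0.0
```

{"fn": "jog_arm", "kwargs": {"moves": [{"tx": 0,"ty": 0,"tz": 0,"roll": 0,"gripper": 1},{"tx": 0,"ty": 0,"tz": 0,"roll": 0,"gripper": 1},{"tx": 0,"ty": 0,"tz": 0,"roll": 0,"gripper": 1},{"tx": 0,"ty": 0,"tz": 0,"roll": 0,"gripper": 1},{"tx": 0,"ty": 0,"tz": 0,"roll": 0,"gripper": 1},{"tx": 0,"ty": 0,"tz": 0,"roll": 0,"gripper": 1},{"tx": 0,"ty": 0,"tz": 0,"roll": 0,"gripper": 1},{"tx": 0,"ty": 0,"tz": 0,"roll": 0,"gripper": 1},{"tx": 0,"ty": 0,"tz": 0,"roll": 0,"gripper": 1},{"tx": 0,"ty": 0,"tz": 0,"roll": 0,"gripper": 1}]}}

```text
time_s: 16.07
ee_pos: [499.5, -364.5, -16.7]
tcp_rot: [0.695, 0.719, 0.0, 0.001]
wrist_force: [-0.8, 0.6, 5.1]
finger_gap: 0.708
finger_force: 15.0
```

{"fn": "jog_arm", "kwargs": {"moves": [{"tx": 0,"ty": 0,"tz": 15,"roll": 0,"gripper": 1},{"tx": 0,"ty": 0,"tz": 45,"roll": 0,"gripper": 1},{"tx": 0,"ty": 0,"tz": 80,"roll": 0,"gripper": 1},{"tx": 0,"ty": 0,"tz": 115,"roll": -3,"gripper": 1},{"tx": 5,"ty": 15,"tz": 145,"roll": -9,"gripper": 1},{"tx": 15,"ty": 40,"tz": 150,"roll": -16,"gripper": 1},{"tx": 25,"ty": 65,"tz": 150,"roll": -23,"gripper": 1},{"tx": 35,"ty": 90,"tz": 150,"roll": -30,"gripper": 1},{"tx": 45,"ty": 115,"tz": 150,"roll": -37,"gripper": 1},{"tx": 50,"ty": 140,"tz": 150,"roll": -44,"gripper": 1}]}}

```text
time_s: 16.9
ee_pos: [549.3, -222.7, 131.4]
tcp_rot: [0.915, 0.404, -0.0, -0.001]
wrist_force: [0.5, -0.7, 0.3]
finger_gap: 0.704
finger_force: 15.0
```

{"fn": "jog_arm", "kwargs": {"moves": [{"tx": 3,"ty": 15,"tz": 0,"roll": -7,"gripper": 1},{"tx": 6,"ty": 30,"tz": 0,"roll": -14,"gripper": 1},{"tx": 9,"ty": 40,"tz": 0,"roll": -21,"gripper": 1},{"tx": 11.5,"ty": 48,"tz": 0,"roll": -28,"gripper": 1},{"tx": 11.5,"ty": 48,"tz": 0,"roll": -35,"gripper": 1},{"tx": 11.5,"ty": 48,"tz": 0,"roll": -38,"gripper": 1},{"tx": 11.5,"ty": 48,"tz": 0,"roll": -38,"gripper": 1},{"tx": 11.5,"ty": 48,"tz": 0,"roll": -38,"gripper": 1},{"tx": 11.5,"ty": 48,"tz": 0,"roll": -38,"gripper": 1},{"tx": 11.5,"ty": 48,"tz": 0,"roll": -38,"gripper": 1}]}}

```text
time_s: 17.73
ee_pos: [560.4, -176.2, 132.1]
tcp_rot: [0.996, 0.088, -0.0, -0.0]
wrist_force: [0.9, 0.3, -0.3]
finger_gap: 0.705
finger_force: 15.0
```

```bash
python3 - <<'E'
from h import *
s=arm.sense(); print(s["finger_gap"],s["finger_force"])
im,w=look(["carton_a"],save="pics/w8.png")
for cam in ("wrist","side"):
  if cam=="side": im=vision.camera(cam); w=cloud(im)
  for lo,hi in ((42,54),(172,186),(16,24)):
    m=(w[...,2]>lo)&(w[...,2]<hi)&(abs(w[...,0]-530)<90)&(w[...,1]>-290)&(w[...,1]<-90)
    n,l,st,ce=cv2.connectedComponentsWithStats(m.astype(np.uint8))
    for i in range(1,n):
        if st[i,4]>150: P=w[l==i]; print(cam,lo,st[i].tolist(),*rect(P))
E
```

```text
0.7053392895077615 14.986344873905182
tcp [ 560.4 -176.2  132.1] tooly -79.9 t 17.7
carton_a 0.72 [257. 257.] 9160 top z 178.1 [ 559.7 -175.6] [60.7 45.3] -79.8
carton_a 0.61 [ 76. 119.] 3608 top z 29.2 [599.9  19.3] [61.5 60.1] -80.2
wrist 172 [183, 224, 152, 75, 8789] [ 559.2 -175.7] [79.8 46.3] -79.8
wrist 16 [205, 160, 109, 57, 5369] [ 561.4 -175.7] [115.1  62.9] -80.1
side 42 [263, 168, 28, 22, 524] [ 503.4 -184.1] [96.  62.3] -80.9
side 172 [245, 128, 21, 16, 175] [ 557.4 -167.6] [75.4 44.9] -79.7
side 16 [241, 174, 54, 29, 737] [ 526.5 -178.5] [130.  117.6] 10.3
```

The held carton is square to the slot and within 1 mm of it, so I'll lower it.

{"fn": "jog_arm", "kwargs": {"moves": [{"tx": 0.6,"ty": -0.4,"tz": -30,"roll": 0,"gripper": 1},{"tx": 0.6,"ty": -0.4,"tz": -60,"roll": 0,"gripper": 1},{"tx": 0.6,"ty": -0.4,"tz": -80,"roll": 0,"gripper": 1},{"tx": 0.6,"ty": -0.4,"tz": -95,"roll": 0,"gripper": 1},{"tx": 0.6,"ty": -0.4,"tz": -107,"roll": 0,"gripper": 1},{"tx": 0.6,"ty": -0.4,"tz": -116,"roll": 0,"gripper": 1},{"tx": 0.6,"ty": -0.4,"tz": -123,"roll": 0,"gripper": 1},{"tx": 0.6,"ty": -0.4,"tz": -127,"roll": 0,"gripper": 1},{"tx": 0.6,"ty": -0.4,"tz": -128.8,"roll": 0,"gripper": 1},{"tx": 0.6,"ty": -0.4,"tz": -128.8,"roll": 0,"gripper": 1}]}}

```text
time_s: 18.72
ee_pos: [561.4, -176.6, 3.9]
tcp_rot: [0.996, 0.087, 0.0, 0.0]
wrist_force: [-0.1, -0.7, -1.0]
finger_gap: 0.706
finger_force: 15.0
```

{"fn": "jog_arm", "kwargs": {"moves": [{"tx": 0,"ty": 0,"tz": 0,"roll": 0,"gripper": 1},{"tx": 0,"ty": 0,"tz": 0,"roll": 0,"gripper": 1},{"tx": 0,"ty": 0,"tz": 0,"roll": 0,"gripper": 0.1},{"tx": 0,"ty": 0,"tz": 0,"roll": 0,"gripper": 0.1},{"tx": 0,"ty": 0,"tz": 0,"roll": 0,"gripper": 0.1},{"tx": 0,"ty": 0,"tz": 0,"roll": 0,"gripper": 0.1},{"tx": 0,"ty": 0,"tz": 0,"roll": 0,"gripper": 0.1},{"tx": 0,"ty": 0,"tz": 0,"roll": 0,"gripper": 0.1},{"tx": 0,"ty": 0,"tz": 0,"roll": 0,"gripper": 0.1},{"tx": 0,"ty": 0,"tz": 0,"roll": 0,"gripper": 0.1}]}}

```text
time_s: 19.55
ee_pos: [561.1, -176.5, 3.5]
tcp_rot: [0.996, 0.087, -0.0, -0.0]
wrist_force: [-0.7, 0.8, -0.3]
finger_gap: 0.899
finger_force: 0.0
```

{"fn": "jog_arm", "kwargs": {"moves": [{"tx": 0,"ty": 0,"tz": 15,"roll": 0,"gripper": 0},{"tx": 0,"ty": 0,"tz": 45,"roll": 0,"gripper": 0},{"tx": 0,"ty": 0,"tz": 80,"roll": -4,"gripper": 0},{"tx": -5,"ty": 0,"tz": 115,"roll": -8,"gripper": 0},{"tx": -30,"ty": 0,"tz": 145,"roll": -13,"gripper": 0},{"tx": -65,"ty": -10,"tz": 155,"roll": -20,"gripper": 0},{"tx": -80,"ty": -15,"tz": 155,"roll": -20,"gripper": 0},{"tx": -80,"ty": -15,"tz": 155,"roll": -20,"gripper": 0},{"tx": -80,"ty": -15,"tz": 155,"roll": -20,"gripper": 0},{"tx": -80,"ty": -15,"tz": 155,"roll": -20,"gripper": 0}]}}

```text
time_s: 20.38
ee_pos: [481.5, -191.2, 157.8]
tcp_rot: [0.996, -0.087, -0.0, -0.0]
wrist_force: [-0.3, -0.3, -0.1]
finger_gap: 0.995
finger_force: 0.0
```

```bash
python3 - <<'E'
from h import *
im,w=look(["carton_a","shutter_tab"],save="pics/w9.png"); np.savez("w9.npz",w=w)
def comps(lo,hi,x0,x1,y0,y1,nm=60):
    m=(w[...,2]>lo)&(w[...,2]<hi)&(w[...,0]>x0)&(w[...,0]<x1)&(w[...,1]>y0)&(w[...,1]<y1)
    n,l,st,ce=cv2.connectedComponentsWithStats(m.astype(np.uint8),connectivity=4)
    for i in range(1,n):
        if st[i,4]>nm: P=w[l==i]; print(lo,st[i].tolist(),*rect(P),np.round(np.median(P[:,2]),1))
comps(42,56,440,620,-290,-90,300); comps(61,71,600,720,-330,-130,300); comps(97,106,600,720,-330,-130); comps(80,106,600,720,-330,-130)
E
```

```text
tcp [ 481.5 -191.2  157.8] tooly 80.1 t 20.4
carton_a 0.87 [228. 119.] 2605 top z 49.7 [ 561.  -176.2] [60.4 43.6] -79.1
carton_a 0.81 [232. 176.] 2370 top z 49.7 [ 501.3 -163.8] [61.3 44.4] 10.1
42 [194, 84, 74, 66, 2863] [ 560.6 -176. ] [62.1 45.1] -79.8 48.5
42 [243, 127, 60, 69, 2510] [ 508.5 -210.9] [62.1 45.1] 11.0 48.4
42 [200, 142, 60, 68, 2427] [ 500.9 -163.4] [62.2 45.2] 10.0 48.5
61 [180, 0, 178, 37, 6313] [ 635.8 -226.4] [150.5  27.2] 80.1 65.0
```

View pics/w9.png

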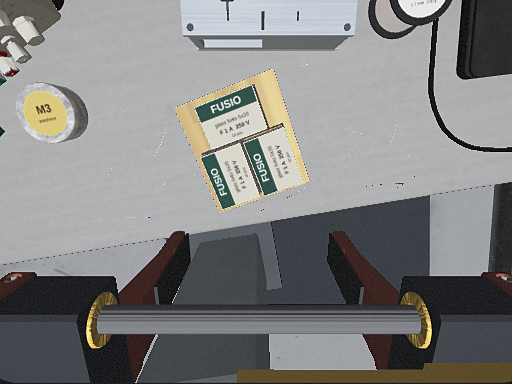

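Both new cartons lie flat with tops at 48.5, within about 1.4 mm of their outlines and 3-4 mm apart. Next I'll go above the tab at about (663, -195.5).

{"fn": "jog_arm", "kwargs": {"moves": [{"tx": 35,"ty": 0,"tz": 0,"roll": 0,"gripper": 0},{"tx": 70,"ty": -1,"tz": 0,"roll": 0,"gripper": 0},{"tx": 105,"ty": -2,"tz": 0,"roll": 0,"gripper": 0},{"tx": 140,"ty": -3,"tz": -10,"roll": 0,"gripper": 0},{"tx": 165,"ty": -4,"tz": -25,"roll": 0,"gripper": 0},{"tx": 182,"ty": -4,"tz": -40,"roll": 0,"gripper": 0},{"tx": 182,"ty": -4,"tz": -40,"roll": 0,"gripper": 0},{"tx": 182,"ty": -4,"tz": -40,"roll": 0,"gripper": 0},{"tx": 182,"ty": -4,"tz": -40,"roll": 0,"gripper": 0},{"tx": 182,"ty": -4,"tz": -40,"roll": 0,"gripper": 0}]}}

```text
time_s: 21.37
ee_pos: [663.0, -195.6, 120.3]
tcp_rot: [0.996, -0.087, 0.001, 0.0]
wrist_force: [-1.1, 0.5, -0.1]
finger_gap: 0.994
finger_force: 0.0
```

```bash
cat >> h.py <<'E'
def gauge_tab(minn=60):
    im=vision.camera("wrist"); w=cloud(im); s=arm.sense()
    print("tcp",np.round(s["ee_pos"],1),"tooly",round(tooly(s),1))
    for lo,hi in ((61,70),(98,106),(75,106)):
        m=(w[...,2]>lo)&(w[...,2]<hi)&(abs(w[...,0]-660)<60)&(w[...,1]>-330)&(w[...,1]<-130)
        n,l,st,ce=cv2.connectedComponentsWithStats(m.astype(np.uint8),connectivity=4)
        for i in range(1,n):
            if st[i,4]>minn: P=w[l==i]; print(lo,st[i].tolist(),*rect(P),round(float(np.median(P[:,2])),1))
    return w
E
python3 - <<'E'
from h import *
w=gauge_tab()
im=vision.camera("scene"); w=cloud(im)
m=(w[...,0]>700)&(w[...,0]<860)&(abs(w[...,1]+200)<110); print("behind max z",np.nanpercentile(w[m][:,2],99.5) if m.any() else None)
E
```

```text
tcp [ 663.  -195.7  120.7] tooly 80.0
61 [213, 166, 174, 76, 11199] [ 657.4 -230.1] [150.7  71. ] 80.0 65.1
98 [252, 206, 15, 27, 396] [ 664.  -195.8] [22.  11.1] -10.4 100.9
75 [252, 197, 15, 36, 520] [ 664.  -195.7] [22.  11.7] -9.7 100.6
behind max z 51.607780794554195
```

The tab is at (663.8, -195.8) and the gauge at (657.4, -230.1), which match the sizes given. Nothing tall stands behind. I'll descend and pinch.

{"fn": "jog_arm", "kwargs": {"moves": [{"tx": 0.7,"ty": -0.3,"tz": -20,"roll": 0,"gripper": 0},{"tx": 0.7,"ty": -0.3,"tz": -40,"roll": 0,"gripper": 0},{"tx": 0.7,"ty": -0.3,"tz": -54,"roll": 0,"gripper": 0},{"tx": 0.7,"ty": -0.3,"tz": -62,"roll": 0,"gripper": 0},{"tx": 0.7,"ty": -0.3,"tz": -66.5,"roll": 0,"gripper": 0},{"tx": 0.7,"ty": -0.3,"tz": -66.5,"roll": 0,"gripper": 0},{"tx": 0.7,"ty": -0.3,"tz": -66.5,"roll": 0,"gripper": 1},{"tx": 0.7,"ty": -0.3,"tz": -66.5,"roll": 0,"gripper": 1},{"tx": 0.7,"ty": -0.3,"tz": -66.5,"roll": 0,"gripper": 1},{"tx": 0.7,"ty": -0.3,"tz": -66.5,"roll": 0,"gripper": 1}], "force": 30}}

```text
time_s: 22.3
ee_pos: [664.3, -195.9, 53.1]
tcp_rot: [0.996, -0.087, 0.001, 0.0]
wrist_force: [0.4, 0.9, -0.1]
finger_gap: 0.737
finger_force: 0.0
```

{"fn": "jog_arm", "kwargs": {"moves": [{"tx": 0,"ty": 0,"tz": 0,"roll": 0,"gripper": 1},{"tx": 0,"ty": 0,"tz": 0,"roll": 0,"gripper": 1},{"tx": 0,"ty": 0,"tz": 0,"roll": 0,"gripper": 1},{"tx": 0,"ty": 0,"tz": 0,"roll": 0,"gripper": 1},{"tx": 0,"ty": 0,"tz": 0,"roll": 0,"gripper": 1},{"tx": 0,"ty": 0,"tz": 0,"roll": 0,"gripper": 1},{"tx": 0,"ty": 0,"tz": 0,"roll": 0,"gripper": 1},{"tx": 0,"ty": 0,"tz": 0,"roll": 0,"gripper": 1},{"tx": 0,"ty": 0,"tz": 0,"roll": 0,"gripper": 1},{"tx": 0,"ty": 0,"tz": 0,"roll": 0,"gripper": 1}], "force": 30}}

```text
time_s: 23.13
ee_pos: [663.8, -196.0, 52.0]
tcp_rot: [0.996, -0.087, -0.0, 0.0]
wrist_force: [-0.2, -1.3, -0.6]
finger_gap: 0.132
finger_force: 30.0
```

{"fn": "jog_arm", "kwargs": {"moves": [{"tx": 0,"ty": 0,"tz": 0,"roll": 0,"gripper": 1},{"tx": 0,"ty": 0,"tz": 0,"roll": 0,"gripper": 1},{"tx": 0,"ty": 0,"tz": 0,"roll": 0,"gripper": 1},{"tx": 0,"ty": 0,"tz": 0,"roll": 0,"gripper": 1},{"tx": 0,"ty": 0,"tz": 0,"roll": 0,"gripper": 1},{"tx": 0,"ty": 0,"tz": 0,"roll": 0,"gripper": 1},{"tx": 0,"ty": 0,"tz": 0,"roll": 0,"gripper": 1},{"tx": 0,"ty": 0,"tz": 0,"roll": 0,"gripper": 1},{"tx": 0,"ty": 0,"tz": 0,"roll": 0,"gripper": 1},{"tx": 0,"ty": 0,"tz": 0,"roll": 0,"gripper": 1}], "force": 30}}

```text
time_s: 23.97
ee_pos: [663.8, -196.0, 52.0]
tcp_rot: [0.996, -0.087, -0.0, 0.0]
wrist_force: [-0.6, -3.2, -1.1]
finger_gap: 0.138
finger_force: 30.0
```

The tab is pinched, with 12 mm opening at 30 N. I'll slide it to half travel slowly.

{"fn": "jog_arm", "kwargs": {"moves": [{"tx": -0.6,"ty": -3.5,"tz": 0,"roll": 0,"gripper": 1},{"tx": -1.2,"ty": -7,"tz": 0,"roll": 0,"gripper": 1},{"tx": -1.8,"ty": -10.5,"tz": 0,"roll": 0,"gripper": 1},{"tx": -2.5,"ty": -14,"tz": 0,"roll": 0,"gripper": 1},{"tx": -3.1,"ty": -17.5,"tz": 0,"roll": 0,"gripper": 1},{"tx": -3.7,"ty": -21,"tz": 0,"roll": 0,"gripper": 1},{"tx": -4.3,"ty": -24.5,"tz": 0,"roll": 0,"gripper": 1},{"tx": -4.9,"ty": -27.5,"tz": 0,"roll": 0,"gripper": 1},{"tx": -5.2,"ty": -29.3,"tz": 0,"roll": 0,"gripper": 1},{"tx": -5.2,"ty": -29.3,"tz": 0,"roll": 0,"gripper": 1}]}}

```text
time_s: 24.8
ee_pos: [658.9, -223.9, 52.0]
tcp_rot: [0.996, -0.086, 0.0, -0.001]
wrist_force: [0.7, 6.3, -0.3]
finger_gap: 0.139
finger_force: 30.0
```

```bash
python3 - <<'E'
from h import *
s=arm.sense(); print(s["wrist_force"],s["finger_force"],s["finger_gap"])
w=gauge_tab(20)
im,_=look(["shutter_tab","gauge"]); s=arm.sense(); print(s["ee_pos"])
# intensity along slot, in gauge frame: top-plane pixels at |v| 8..16, profile over u
w=cloud(im); g=im["pixels"].mean(-1); a=np.radians(80.1); d=w[...,:2]-[657.4,-230.1]
u=d@[np.cos(a),np.sin(a)]; v=d@[-np.sin(a),np.cos(a)]
for lo,hi in((5,16),(-16,-5)):
    m=(abs(w[...,2]-65)<3)&(v>lo)&(v<hi)
    print(lo,[(k,int(g[m&(abs(u-k)<.8)].mean()) if (m&(abs(u-k)<.8)).sum()>4 else None) for k in range(-34,44,2)])
E
```

```text
[ 0.69880742  6.28831503 -0.28261803] 30.00443011522293 0.13869589795020076
tcp [ 658.9 -223.7   52. ] tooly 80.1
61 [151, 187, 237, 98, 16820] [ 658.1 -230.3] [151.2  70.2] 79.7 65.1
61 [248, 282, 22, 3, 29] [ 624.8 -217.4] [14.8  1.7] 85.7 65.2
98 [230, 246, 58, 38, 1035] [ 659.  -223.9] [30.2 22.9] 82.3 101.0
75 [230, 230, 58, 54, 1877] [ 659.  -223.3] [30.2 22.9] 78.7 99.4
tcp [ 658.9 -223.7   52. ] tooly 80.1 t 24.9
gauge 0.83 [264. 219.] 21481 top z 71.9 [ 672.  -225.1] [11.4  7.3] 83.1
[ 658.96165531 -223.5188848    52.02693494]
5 [(-34, 181), (-32, 181), (-30, 181), (-28, 181), (-26, 182), (-24, 181), (-22, 182), (-20, 182), (-18, 183), (-16, 184), (-14, 182), (-12, 186), (-10, None), (-8, None), (-6, None), (-4, None), (-2, None), (0, None), (2, None), (4, None), (6, None), (8, None), (10, None), (12, None), (14, None), (16, None), (18, None), (20, None), (22, None), (24, None), (26, 189), (28, 188), (30, 191), (32, 188), (34, 188), (36, 189), (38, 189), (40, 188), (42, 188)]
-16 [(-34, 182), (-32, 182), (-30, 181), (-28, 182), (-26, 181), (-24, 182), (-22, 182), (-20, 181), (-18, 181), (-16, 182), (-14, 182), (-12, 182), (-10, 182), (-8, 185), (-6, 184), (-4, 183), (-2, 186), (0, 184), (2, 182), (4, 180), (6, 155), (8, 154), (10, 181), (12, 183), (14, 188), (16, 189), (18, 186), (20, 186), (22, 188), (24, 187), (26, 186), (28, 186), (30, 186), (32, 187), (34, 187), (36, 187), (38, 187), (40, 187), (42, 187)]
```

The tab is about 28 mm along; the arm gives about 1.5 mm against the spring. I'll correct by 2 mm and check against the tick.

{"fn": "jog_arm", "kwargs": {"moves": [{"tx": -0.1,"ty": -0.7,"tz": 0,"roll": 0,"gripper": 1},{"tx": -0.2,"ty": -1.4,"tz": 0,"roll": 0,"gripper": 1},{"tx": -0.3,"ty": -2,"tz": 0,"roll": 0,"gripper": 1},{"tx": -0.3,"ty": -2,"tz": 0,"roll": 0,"gripper": 1},{"tx": -0.3,"ty": -2,"tz": 0,"roll": 0,"gripper": 1},{"tx": -0.3,"ty": -2,"tz": 0,"roll": 0,"gripper": 1},{"tx": -0.3,"ty": -2,"tz": 0,"roll": 0,"gripper": 1},{"tx": -0.3,"ty": -2,"tz": 0,"roll": 0,"gripper": 1},{"tx": -0.3,"ty": -2,"tz": 0,"roll": 0,"gripper": 1},{"tx": -0.3,"ty": -2,"tz": 0,"roll": 0,"gripper": 1}]}}

```text
time_s: 25.83
ee_pos: [658.6, -225.3, 52.0]
tcp_rot: [0.996, -0.086, -0.0, -0.001]
wrist_force: [1.2, 7.1, 0.0]
finger_gap: 0.139
finger_force: 30.0
```

```bash
python3 - <<'E'
from h import *
s=arm.sense(); p=s["ee_pos"]; print(p,s["wrist_force"],s["finger_gap"],s["finger_force"],"travel",np.hypot(*(p[:2]-[663.8,-196.0])))
im=vision.camera("wrist"); w=cloud(im); g=im["pixels"].mean(-1)
a=np.radians(80.1); d=w[...,:2]-[657.4,-230.1]
u=d@[np.cos(a),np.sin(a)]; v=d@[-np.sin(a),np.cos(a)]
top=(abs(w[...,2]-65)<3)&(abs(u)<72)&(abs(v)<33)
for lo in range(-24,24,3):
    m=top&(v>=lo)&(v<lo+3)&(g<140)
    if m.sum(): print("v",lo,"dark u:",np.histogram(u[m],bins=np.arange(-40,46,2))[0].nonzero()[0]*2-39, round(float(np.median(u[m])),1))
m=(w[...,2]>98)&(w[...,2]<103)&(abs(w[...,0]-660)<25)&(abs(w[...,1]+225)<25); P=u[m]; print("fingers+tab top u",np.percentile(P,[1,50,99]))
# tab alone: 90<z<103 rows, grey pixels
px=im["pixels"].astype(int); grey=(px.max(-1)-px.min(-1)<20); P=u[m&grey]; print("grey u",np.percentile(P,[2,50,98]),len(P))
E
```

```text
[ 658.63614402 -225.32956919   52.0122023 ] [1.23536965 7.10533071 0.0295664 ] 0.13933260254174576 30.005885660648346 travel 29.780682287727196
v -24 dark u: [-25   5   7  35] 5.3
v -21 dark u: [-25   5   7  35] 5.0
v -18 dark u: [-25   5   7  35] 5.7
v -15 dark u: [5 7] 5.7
v -12 dark u: [1 3 5 7 9] 6.3
v -9 dark u: [-1 11] -0.3
v -6 dark u: [-1] -0.9
v -3 dark u: [-35] -35.8
v 0 dark u: [-35] 5.1
v 3 dark u: [-35 -33 -31 -29 -27 -25 -23 -21 -19 -17 -15 -13  23  25  27  29  31  33
  35  37  39  41  43] 24.0
v 6 dark u: [-13  23] 5.3
v 12 dark u: [-17 -15  27] 5.3
v 15 dark u: [-25 -17  35  37] 34.4
v 18 dark u: [-25 -19  35] -19.0
v 21 dark u: [-25 -21 -19  35] -20.6
fingers+tab top u [-8.48510327  5.49189049 19.08529082]
grey u [-0.6714243   5.49114016 11.1899514 ] 827
```

The tab middle is at u≈5.3 and the half tick at about 5.3, with 29.8 mm of travel, so I'll hand in while holding it.

```bash
python3 -c "
from rig import job
print(job.sign_off())"
```

```text
the job is handed in; nothing more can be done
None
```

I laid both cartons in their outlines, the one beside first and then the crosswise one, and handed the job in with the shutter held at half travel (29.8 mm measured of 30); the sign-off returned no verdict.

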